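# Fetch the herb jar over the spice rack's rail

## Task

Fetch the red-capped herb jar from the spice rack for the cook: lift it up until its foot clears the dark front rail, then draw it out over the rail through the front of the rack, without knocking the rail, and set it down gently and upright, wholly on the chopping board. Leave the other two jars standing where they are.

Things in the scene. Friction and masses are not known exactly. Their poses are not given: they have to be found in the camera images.
- herb_jar: the herb jar: red screw cap, clear body with dark blue label; round, 45 mm in diameter, 108 mm high, the cap its top 21 mm, 0.11 kg. Origin at the centre of its underside, z up. It stands in any one of the rack's three places
- jam: the jam jar: yellow lid, pink contents, 66 mm in diameter, 100 mm high; stands in another place in the rack. Origin at the centre of its underside
- honey: the honey jar: green lid, 68 mm across, 84 mm high; stands in another place in the rack. Origin at the centre of its underside
- rack: pale wooden spice rack, fixed, open above: 354 mm wide (its y), 112 mm deep (its x), three places 115 mm apart along y. Origin at the centre of its underside on the worktop; -x is its front, towards the robot. The jars stand on its deck, 40 mm above the origin. End cheeks and back slat rise to 78 mm above the origin; the slat's inner face is 44 mm behind the middle
- rail: the dark wooden front retaining rail, fixed along the rack's front: 330 mm long (y), 10 mm thick (x), 22 mm high; origin at its centre, 49 mm in front of the rack's origin and 65 mm above it, so its top lies 76 mm above the worktop, 36 mm above the deck
- board: brown wooden chopping board, fixed flat on the worktop: 190 (its x) by 280 (its y) by 21 mm thick. Origin at the centre of its underside; its top is 21 mm above that. Nothing stands on it
- cabinet_edge (a point): never moves: middle of the lower front edge of the white wall cabinet that hangs over the back of the worktop, 0.46 m above it; the cabinet runs 0.48 m to either side along y and upward; its door handles stand about 35 mm farther out. Keep the wrist and forearm clear of it: carry things low and swing round close to the robot

How it is judged:
By the outcome, as a careful person would: the job done as asked, in the order asked, and still so for the second after the job is handed in, with the robot touching nothing.
It also fails if it takes over 43 s, if anything falls off the work surface, if the arm or the gripper's body presses on something with over 40 N, if the wrist force passes 120 N, or if a joint passes its speed limit or range.

## Robot

A 6-joint arm with a two-finger parallel gripper is mounted at the origin on a cart in front of the work surface, level with it; the furniture and walls round the work are solid. World frame = base frame: x ahead of the robot, y to its left, z up, the work surface at z = 0. Lengths are in m, angles in rad, forces in N, time in s.
With the tool pointing down it reaches from about 0.375 to 0.9 m from the base axis. Payload 3.1 kg.
Tool frame: the origin (TCP) lies on the centre line of the jaws, within the pads' length; the fingertips stand 22 mm ahead of it and the grasp point (between the pads) lies 3 mm ahead of it; z points along the fingers, y is the line along which they close (so a half turn about z gives the same grasp; the last joint's range is limited). The gripper opens to 85 mm and grips with 20 to 120 N. Pads are 22 mm wide; open, the fingers measure 114 mm over their backs; the gripper's body (76 mm by 85 mm) begins 54 mm behind the grasp point. The pads swing forward as they close: fully open they stand 13 mm farther back than shut.
Start: joints at [1.113, 0.527, 1.433, -0, 1.181, -0.178], TCP at [0.173, 0.601, 0.23] pointing down, gripper open.
Joint ranges: [-3.08, 3.08], [-0.75, 2.2], [0.22, 2.44], [-1.43, 4.57], [0, 2.65], [-2.85, 2.85]. Speed limits (rad/s): [2.79, 2.79, 3.14, 3.14, 3.14, 3.14].

## Interface

Orientations are given as a unit quaternion [x, y, z, w].
In Python, from station import manip, cam, monitor gives the robot as it stands (manip), with the cameras (cam) and the readings (monitor).
- The arm moves only by the tool creep_tool, called after "Call:" by a JSON object that holds its "method" and its "body". Schema: {"type":"object","properties":{"increments":{"type":"object","properties":{"steps":{"type":"array","items":{"type":"array","items":{"type":"number"},"minItems":5,"maxItems":5},"minItems":1,"maxItems":20}},"additionalProperties":false,"required":["steps"]},"squeeze":{"type":"number"},"only":{"type":"string"},"quiet":{"type":"boolean"},"lines":{"type":"string"}},"required":["increments"],"additionalProperties":false}. increments is an object whose key "steps" holds a list of rows, 1 to 20 of them, each of 5 numbers: dx, dy, dz in parts of the range, where 1.0 means 1 m, then a turn about the tool's z in fractions of the full range, 1 being 2 pi rad, then the opening from 0.0 (shut) to 1.0 (fully open); each row is the pose to reach, as a shift and turn from the pose commanded when the call began, along the tool's axes at that moment; what a row does not reach only later rows make up. A row lasts 1/10 s, in which the tool goes at most 0.05 m and 0.15 rad, less where a joint would pass 70% of its speed; a pose out of reach is approached as far as the arm can. The fingers move at their own pace and stop on an object; squeeze is the grip in N (left out, the last holds). Time passes only in rows, so rows that do not move let the fingers close. The tool returns the time, the measured TCP pose, the force, the opening and the grip force at its end. only (a regular expression) keeps the lines of the reply that match it, lines (a string "A,B") keeps lines A to B, and quiet returns only ok. No shift or turn number may pass 1 either way. Input that does not fit is refused with a message, and nothing moves.
- monitor.sense(): the state, without advancing time (a new reading comes with each control period).
- cam.snapshot(name): name is "side" or "top" or "wrist"; returns a dict with "pixels" (400x640x3 uint8, red, green, blue), "range_z" (400x640 float32, m along the optical axis (not along the pixel's ray), 0 where there is no reading), "fov_y" (degrees; the focal length in pixels is half the picture's height over the tangent of half this angle, whatever the lens; pixels are square), "cx", "cy" (the principal point, pixels), "R" (3x3) and "t" (3): a world point X has camera coordinates R X + t; the wrist camera has in their place "hand_eye" (4x4, takes a point from camera to tool coordinates, whose origin is the TCP and whose axes are the flange's). Camera axes: x right, y down, z forward; pixel columns grow to the right and rows downward; lengths in m; the calibration is good to about 2 mm. A picture is of the moment at which its call begins: read the wrist's pose just before it.
- manip.sign_off(): hands the job in; it is judged then, once.
The state is a dict: "t": time; "q": joint angles; "qd": joint speeds; "tau": joint torques, N m; "tcp_pos": TCP position; "tool_rot": TCP orientation; "force": force on the tool from outside, world axes, zero at the start; "ft_torque": the same for the moment, N m; "finger_gap": opening from 0.0 (shut) to 1.0 (fully open); "gripper_force": force on a finger pad.
Only numpy, scipy, OpenCV 4.12 (cv2) and the standard library are available. Lean on these libraries where they do the work, as an engineer would, in place of code of your own. Each camera call takes 0.05 s, during which the arm holds its last target. There are 200 camera calls.

## Working session

There is one attempt and no reset: what is moved stays moved. The work goes in short steps, Python scripts to look and compute and a tool call to move; the robot and the scene stay as the last step left them, time stands still between calls to the robot, and variables do not carry over. Pictures are saved under pics/ and viewed, at most 10 in all, crops included, and the job is handed in when it is done.

```bash
ls; mkdir -p pics; cat > h.py <<'E'
import numpy as np, cv2
from station import manip, cam, monitor
def f(s): return 200/np.tan(np.radians(s["fov_y"])/2)
def pts(s):
    v,u=np.mgrid[0:400,0:640]; z=s["range_z"]
    c=np.stack([(u-s["cx"])*z/f(s),(v-s["cy"])*z/f(s),z],-1)
    return (c-s["t"])@s["R"]   # R^T (c-t)
E
python3 - <<'E'
from h import *
st=monitor.sense(); print({k:np.round(v,3) for k,v in st.items()})
ims=[]
for n in("side","top"):
    s=cam.snapshot(n); np.savez(n+".npz",**s); ims.append(s["pixels"])
    print(n,s["fov_y"],s["cx"],s["cy"],np.round(s["R"],3).tolist(),np.round(s["t"],3), (s["range_z"]>0).mean())
    cv2.imwrite(f"pics/{n}0.png",s["pixels"][...,::-1])
E
```

```text
pics
station.py
{'t': np.float64(0.0), 'q': array([ 1.112,  0.528,  1.434, -0.   ,  1.181, -0.178]), 'qd': array([ 0.   , -0.   ,  0.001, -0.   , -0.003,  0.   ]), 'tau': array([-0.0000e+00, -4.4236e+01, -1.7802e+01, -0.0000e+00,  9.0000e-03,
       -0.0000e+00]), 'tcp_pos': array([0.172, 0.6  , 0.229]), 'tool_rot': array([ 0.139,  0.99 , -0.001, -0.   ]), 'force': array([-0.044, -0.122, -0.125]), 'ft_torque': array([-0.027,  0.016,  0.037]), 'gripper_force': np.float64(0.0), 'finger_gap': np.float64(1.003)}
side 52.21409344019842 319.58045905505867 197.5186326252493 [[0.998, -0.066, 0.013], [-0.027, -0.573, -0.819], [0.061, 0.817, -0.574]] [-0.496  0.232  1.442] 0.99194140625
top 56.50199258150434 321.617641542945 196.0586316140625 [[0.201, -0.979, -0.007], [-0.946, -0.193, -0.263], [0.256, 0.059, -0.965]] [-0.105  0.562  1.263] 0.9960625
```

View pics/side0.png

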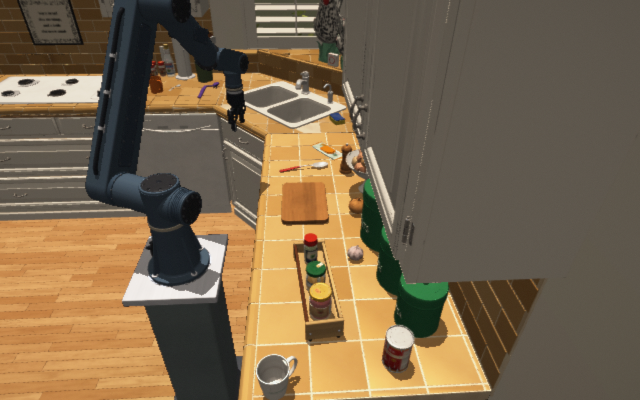

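View pics/top0.png

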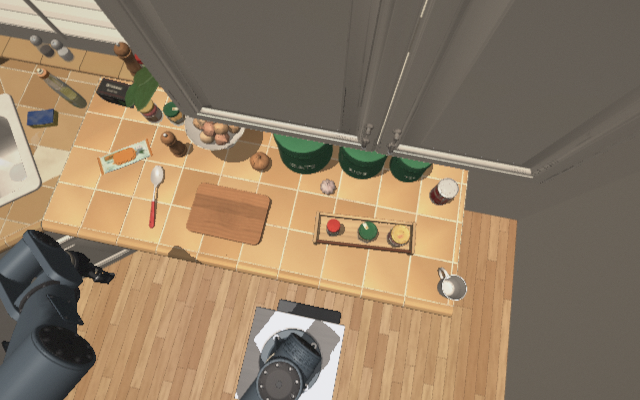

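The side view shows the red cap at about (311,239), the green lid at (316,270), the yellow lid at (320,291) and the board at (304,202). In the top view they are at (334,227), (368,231), (400,236) and (229,213). The herb jar is in the rack's left (+y) end place.

```bash
cat > m.py <<'E'
from h import *
R={}
for n in("side","top"):
    s=dict(np.load(n+".npz")); P=pts(s); hsv=cv2.cvtColor(s["pixels"],cv2.COLOR_RGB2HSV); H,S,V=[hsv[...,i].astype(int) for i in range(3)]
    rackbox={"side":(285,350,225,345),"top":(305,420,205,260)}[n]; bb={"side":(270,340,170,235),"top":(175,285,170,255)}[n]
    def box(b):
        m=np.zeros((400,640),bool); m[b[2]:b[3],b[0]:b[1]]=1; return m
    d={}
    for c,m in dict(red=((H<6)|(H>174))&(S>170)&(V>90),green=(H>45)&(H<90)&(S>90),yellow=(H>20)&(H<32)&(S>90)&(V>120)).items():
        m=m&box(rackbox)&(P[...,2]>.1); q=P[m]; 
        if len(q)<5: print(n,c,"none");continue
        zt=np.percentile(q[:,2],95); mt=m&(P[...,2]>zt-.006)
        v,u=np.nonzero(mt); d[c]=np.array([u.mean(),v.mean()]); t=P[mt]
        print(n,c,mt.sum(),"top z %.3f"%np.median(t[:,2]),"c",t[:,:2].mean(0).round(3),"ext",np.ptp(t[:,:2],axis=0).round(3), "mid",((t[:,:2].max(0)+t[:,:2].min(0))/2).round(3))
    R[n]=(s,d)
    for nm,b,lo,hi in(("board",bb,.012,.03),("rack",rackbox,.055,.09)):
        m=box(b)&(P[...,2]>lo)&(P[...,2]<hi); 
        if nm=="board": m&=(H<15)
        k,l,stt,_=cv2.connectedComponentsWithStats(m.astype(np.uint8)); 
        if nm=="board": m=l==1+stt[1:,4].argmax()
        t=P[m]; r=cv2.minAreaRect(t[:,:2].astype(np.float32)); print(n,nm,"z %.3f"%np.median(t[:,2]),np.round(r[0],3),np.round(r[1],3),r[2])
    print("camera",(-s["R"].T@s["t"]).round(3))
for c in R["top"][1]:
    A=[];b=[]
    for n in R:
        s,d=R[n]; 
        if c not in d: continue
        ray=s["R"].T@np.array([*( (d[c]-[s["cx"],s["cy"]])/f(s)),1]); ray/=np.linalg.norm(ray); o=-s["R"].T@s["t"]; M=np.eye(3)-np.outer(ray,ray); A.append(M);b.append(M@o)
    X=np.linalg.solve(sum(A),sum(b)); print("tri",c,X.round(4),[np.linalg.norm(M@X-k).round(4) for M,k in zip(A,b)])
E
python3 m.py
```

```text
side red 76 top z 0.147 c [ 0.461 -0.084] ext [0.067 1.042] mid [ 0.447 -0.556]
side green 190 top z 0.123 c [ 0.469 -0.184] ext [0.085 0.935] mid [ 0.456 -0.61 ]
side yellow 214 top z 0.138 c [ 0.48  -0.278] ext [0.057 0.062] mid [ 0.478 -0.278]
side board z 0.019 [0.453 0.335] [0.285 0.187] 89.05980682373047
side rack z 0.074 [ 0.472 -0.166] [0.111 0.357] 4.734739780426025
camera [ 0.413 -1.077  1.024]
top red 83 top z 0.149 c [ 0.459 -0.054] ext [0.251 0.036] mid [ 0.355 -0.054]
top green 104 top z 0.124 c [ 0.474 -0.172] ext [0.057 0.057] mid [ 0.473 -0.168]
top yellow 67 top z 0.139 c [ 0.484 -0.279] ext [0.059 0.052] mid [ 0.479 -0.275]
top board z 0.021 [0.454 0.341] [0.281 0.19 ] 89.55592346191406
top rack z 0.075 [ 0.473 -0.162] [0.11  0.353] 4.923625946044922
camera [ 0.23  -0.069  1.365]
tri red [ 0.4625 -0.0539  0.1448] [np.float64(0.0003), np.float64(0.0003)]
tri green [ 0.4718 -0.1721  0.1214] [np.float64(0.0024), np.float64(0.0024)]
tri yellow [ 0.4818 -0.2795  0.1403] [np.float64(0.0022), np.float64(0.0022)]
```

The rows are not in the units I measure in: turns go in shares of 2 pi rad. I convert before sending: -0.363 rad / 6.2832 = -0.0578.

```bash
cat > go.py <<'E'
import sys
from h import *
from scipy.spatial.transform import Rotation as Ro
s=monitor.sense(); R=Ro.from_quat(s["tool_rot"]).as_matrix(); g=np.array([float(a) for a in sys.argv[1:4]])
print("shift",(R.T@(g-s["tcp_pos"])).round(4),"tcp",s["tcp_pos"].round(4),"yaxis",R[:,1].round(4),"zaxis",R[:,2].round(4),"t",round(s["t"],2),"gap",round(s["finger_gap"],3),"grip",round(s["gripper_force"],1),"F",s["force"].round(2))
E
python3 go.py .463 -.053 .23
python3 - <<'E'
from h import *
s=dict(np.load("side.npz")); P=pts(s)
m=(P[...,2]>.44)&(P[...,2]<.5)&(abs(P[...,1])<.5)&(P[...,0]>.35); print("cabinet min x",np.percentile(P[m][:,0],[0,2,10]), m.sum())
E
```

```text
shift [-4.598e-01 -5.474e-01  2.000e-04] tcp [0.1723 0.6001 0.2293] yaxis [ 0.2762  0.9611 -0.0019] zaxis [-9.0e-04 -1.7e-03 -1.0e+00] t 0.1 gap 1.0 grip 0.0 F [0.58 0.12 0.55]
cabinet min x [0.592819   0.59290697 0.593196  ] 41
```

Call:
{"method": "creep_tool", "body": {"increments": {"steps":[[-0.02, -0.02, 0, -0.008, 0.85], [-0.05, -0.055, 0, -0.0159, 0.85], [-0.08, -0.095, 0, -0.0318, 0.85], [-0.11, -0.13, 0, -0.0477, 0.85], [-0.14, -0.17, 0, -0.0578, 0.85], [-0.175, -0.21, 0, -0.0578, 0.85], [-0.205, -0.245, 0, -0.0578, 0.85], [-0.235, -0.28, 0, -0.0578, 0.85], [-0.265, -0.32, 0, -0.0578, 0.85], [-0.3, -0.355, 0, -0.0578, 0.85], [-0.33, -0.395, 0, -0.0578, 0.85], [-0.36, -0.43, 0, -0.0578, 0.85], [-0.39, -0.465, 0, -0.0578, 0.85], [-0.42, -0.5, 0, -0.0578, 0.85], [-0.445, -0.53, 0, -0.0578, 0.85], [-0.459, -0.548, 0, -0.0578, 0.85], [-0.459, -0.548, 0, -0.0578, 0.85], [-0.459, -0.548, 0, -0.0578, 0.85], [-0.459, -0.548, 0, -0.0578, 0.85]]}, "squeeze": 40}}

```text
t: 2.0
tcp_pos: [0.4612, -0.0516, 0.2299]
tool_rot: [-0.042, 0.999, 0.001, -0.001]
force: [-0.4, 0.5, 0.8]
finger_gap: 0.848
gripper_force: 0.0
```

```bash
python3 go.py .463 -.053 .23
```

```text
shift [-0.0016 -0.0016 -0.0001] tcp [ 0.4612 -0.0516  0.2299] yaxis [-0.0839  0.9965  0.0011] zaxis [-1.7e-03  9.0e-04 -1.0e+00] t 2.0 gap 0.848 grip 0.0 F [-0.4   0.5   0.76]
```

```bash
cat > w.py <<'E'
import sys
from h import *
from scipy.spatial.transform import Rotation as Ro
a=monitor.sense(); s=cam.snapshot("wrist"); R=Ro.from_quat(a["tool_rot"]).as_matrix(); he=s["hand_eye"]
Rw=R@he[:3,:3]; o=R@he[:3,3]+a["tcp_pos"]; s["R"]=Rw.T; s["t"]=-Rw.T@o
np.savez(sys.argv[1]+".npz",**{k:s[k] for k in("pixels","range_z","R","t","fov_y","cx","cy")})
cv2.imwrite("pics/"+sys.argv[1]+".png",s["pixels"][...,::-1]); P=pts(s)
hsv=cv2.cvtColor(s["pixels"],cv2.COLOR_RGB2HSV); H,S,V=[hsv[...,i].astype(int) for i in range(3)]
m=((H<6)|(H>174))&(S>150)&(V>70); m=cv2.morphologyEx(m.astype(np.uint8),cv2.MORPH_OPEN,np.ones((3,3)))
k,l,stt,ce=cv2.connectedComponentsWithStats(m); i=1+stt[1:,4].argmax(); m=l==i; q=P[m&(s["range_z"]>0)]; zt=np.percentile(q[:,2],90); t=m&(abs(P[...,2]-zt)<.005)
v,u=np.nonzero(t); (c,r)=cv2.minEnclosingCircle(P[t][:,:2].astype(np.float32)); print("cam",o.round(3),"bbox",stt[i],"top z",zt.round(4),"circle",np.round(c,4),round(r,4),"mean",P[t].mean(0).round(4))
E
python3 w.py w1
```

```text
cam [ 0.394 -0.057  0.375] bbox [ 289  170   51   55 2006] top z 0.1498 circle [ 0.4613 -0.052 ] 0.0218 mean [ 0.4604 -0.0533  0.149 ]
```

View pics/w1.png

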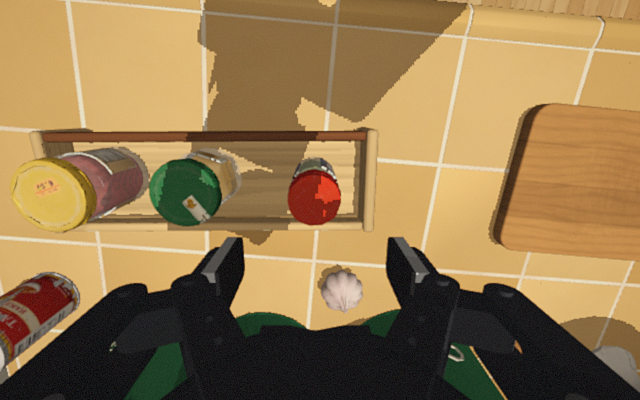

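The wrist view shows the red cap at (314,197), centred between the fingers. The rail is along row 135 and the rack's left cheek is near column 368. The cap centre (0.461,-0.053) and top (0.149) agree with the fixed cameras, so I'll descend and grip.

Call:
{"method": "creep_tool", "body": {"increments": {"steps":[[-0.001, -0.001, 0.02, 0, 0.85], [-0.001, -0.001, 0.05, 0, 0.85], [-0.001, -0.001, 0.075, 0, 0.85], [-0.001, -0.001, 0.095, 0, 0.85], [-0.001, -0.001, 0.107, 0, 0.85], [-0.001, -0.001, 0.114, 0, 0.85], [-0.001, -0.001, 0.115, 0, 0.85], [-0.001, -0.001, 0.115, 0, 0.85], [-0.001, -0.001, 0.115, 0, 0.3], [-0.001, -0.001, 0.115, 0, 0.3], [-0.001, -0.001, 0.115, 0, 0.3], [-0.001, -0.001, 0.115, 0, 0.3], [-0.001, -0.001, 0.115, 0, 0.3], [-0.001, -0.001, 0.115, 0, 0.3], [-0.001, -0.001, 0.115, 0, 0.3], [-0.001, -0.001, 0.115, 0, 0.3]]}, "squeeze": 40}}

```text
t: 3.65
tcp_pos: [0.464, -0.0537, 0.1161]
tool_rot: [-0.041, 0.999, -0.0, 0.001]
force: [-0.8, 2.4, 6.6]
finger_gap: 0.51
gripper_force: 40.1
```

```bash
python3 go.py .462 -.053 .17
```

```text
shift [ 0.0018  0.0009 -0.0539] tcp [ 0.464  -0.0537  0.1161] yaxis [-8.280e-02  9.966e-01 -4.000e-04] zaxis [ 1.7e-03 -3.0e-04 -1.0e+00] t 3.65 gap 0.51 grip 40.1 F [-0.83  2.42  6.61]
```

Call:
{"method": "creep_tool", "body": {"increments": {"steps":[[0, 0, -0.005, 0, 0.3], [0, 0, -0.015, 0, 0.3], [0, 0, -0.03, 0, 0.3], [0, 0, -0.045, 0, 0.3], [0, 0, -0.055, 0, 0.3], [0, 0, -0.06, 0, 0.3], [0, 0, -0.06, 0, 0.3], [0, 0, -0.06, 0, 0.3]]}}}

```text
t: 4.45
tcp_pos: [0.4631, -0.0536, 0.175]
tool_rot: [-0.042, 0.999, 0.0, -0.0]
force: [0.8, -0.2, -1.2]
finger_gap: 0.509
gripper_force: 40.7
```

```bash
python3 go.py .38 -.06 .176; python3 w.py w2; python3 - <<'E'
from h import *
s=cam.snapshot("side"); np.savez("side2.npz",**s); cv2.imwrite("pics/s2.png",cv2.resize(s["pixels"][180:350,230:400,::-1],None,fx=3.5,fy=3.5))
E
```

```text
shift [ 0.0834  0.0005 -0.001 ] tcp [ 0.4631 -0.0536  0.175 ] yaxis [-8.300e-02  9.965e-01  2.000e-04] zaxis [-5.e-04  2.e-04 -1.e+00] t 4.45 gap 0.509 grip 40.7 F [ 0.79 -0.17 -1.21]
cam [ 0.395 -0.059  0.32 ] bbox [ 265  207  101  105 8089] top z 0.2088 circle [ 0.461 -0.053] 0.0227 mean [ 0.4587 -0.0535  0.2079]
```

View pics/s2.png

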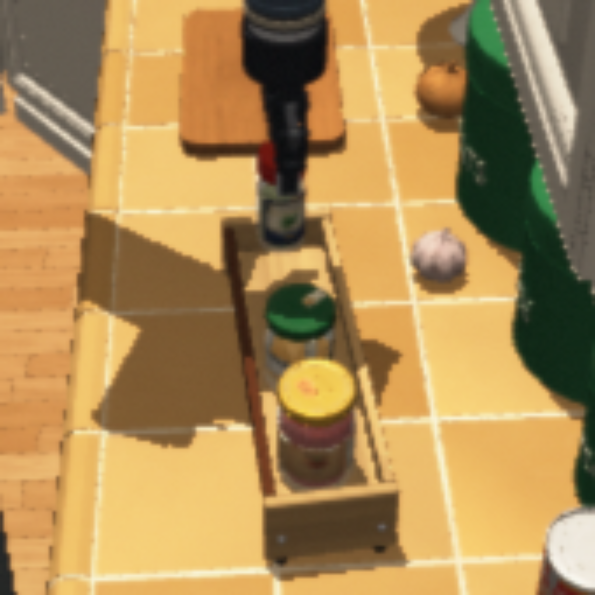

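The side crop shows the jar upright and clear of the rack, with its foot at about (280,245) in the crop, and the other jars still standing. The cap top at 0.209 puts the foot at 0.101, above the rail top at 0.076. Next I draw it out.

Call:
{"method": "creep_tool", "body": {"increments": {"steps":[[0.005, 0, 0, 0, 0.3], [0.015, 0, 0, 0, 0.3], [0.03, 0, 0, 0, 0.3], [0.045, 0, 0, 0, 0.3], [0.06, 0, 0, 0, 0.3], [0.075, 0, 0, 0, 0.3], [0.085, 0, 0, 0, 0.3], [0.087, 0, 0, 0, 0.3], [0.087, 0, 0, 0, 0.3]]}}}

```text
t: 5.45
tcp_pos: [0.3767, -0.061, 0.1753]
tool_rot: [-0.041, 0.999, -0.0, 0.0]
force: [-0.2, -0.7, -0.6]
finger_gap: 0.514
gripper_force: 40.7
```

```bash
python3 go.py .448 .32 .176
```

```text
shift [-0.1025  0.3739 -0.0007] tcp [ 0.3767 -0.061   0.1753] yaxis [-8.250e-02  9.966e-01 -2.000e-04] zaxis [ 4.e-04 -1.e-04 -1.e+00] t 5.45 gap 0.514 grip 40.7 F [-0.17 -0.72 -0.57]
```

Call:
{"method": "creep_tool", "body": {"increments": {"steps":[[0, 0.01, 0, 0, 0.3], [0, 0.03, 0, 0, 0.3], [0, 0.06, 0, 0, 0.3], [0, 0.095, 0, 0, 0.3], [-0.01, 0.13, 0, 0, 0.3], [-0.025, 0.165, 0, 0, 0.3], [-0.04, 0.2, 0, 0, 0.3], [-0.055, 0.235, 0, 0, 0.3], [-0.07, 0.27, 0, 0, 0.3], [-0.08, 0.305, 0, 0, 0.3], [-0.09, 0.335, 0, 0, 0.3], [-0.097, 0.355, 0, 0, 0.3], [-0.101, 0.368, 0, 0, 0.3], [-0.102, 0.374, 0, 0, 0.3], [-0.102, 0.374, 0, 0, 0.3], [-0.102, 0.374, 0, 0, 0.3], [-0.102, 0.374, 0, 0, 0.3]]}}}

```text
t: 7.15
tcp_pos: [0.447, 0.3193, 0.1752]
tool_rot: [-0.041, 0.999, -0.0, -0.0]
force: [-0.2, 0.0, 0.6]
finger_gap: 0.512
gripper_force: 40.9
```

```bash
python3 go.py .448 .32 .098; python3 w.py w3; python3 - <<'E'
from h import *
s=dict(np.load("w3.npz")); P=pts(s); m=(P[...,2]<.04)&(P[...,2]>.012)&(abs(P[...,0]-.45)<.1)&(abs(P[...,1]-.33)<.15); t=P[m]
print("board z",np.median(t[:,2]),t.min(0),t.max(0))
s=cam.snapshot("side"); cv2.imwrite("pics/s3.png",cv2.resize(s["pixels"][130:300,220:390,::-1],None,fx=3.5,fy=3.5))
E
```

```text
shift [-0.0012  0.0007  0.0772] tcp [0.447  0.3193 0.1752] yaxis [-8.200e-02  9.966e-01 -5.000e-04] zaxis [-8.e-04 -6.e-04 -1.e+00] t 7.15 gap 0.512 grip 40.9 F [-0.18  0.04  0.57]
cam [0.379 0.314 0.32 ] bbox [ 265  208  101  104 7938] top z 0.2089 circle [0.4442 0.3197] 0.0224 mean [0.4427 0.3193 0.2081]
board z 0.021590791789764387 [0.35692871 0.2003766  0.01811272] [0.54864594 0.47999853 0.02447618]
```

View pics/s3.png

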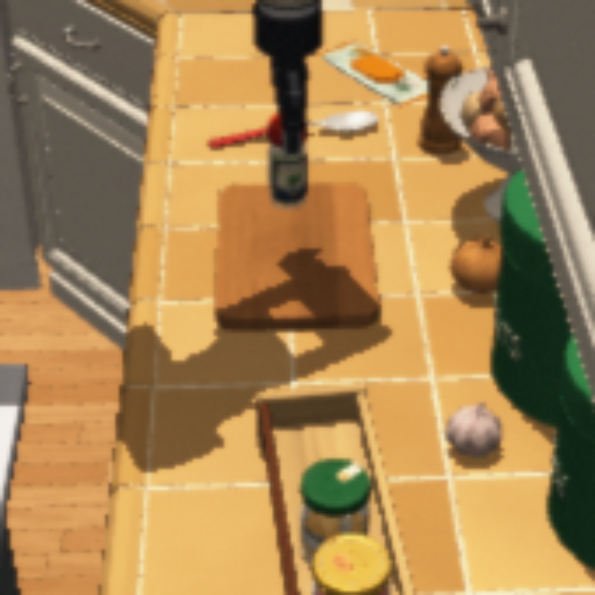

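The side crop shows the jar held upright over the board, with its foot at (290,200) in the crop, and the rack undisturbed. The foot is about 78–80 mm above the board top, so I lower to near contact and then creep.

Call:
{"method": "creep_tool", "body": {"increments": {"steps":[[0, 0, 0.01, 0, 0.3], [0, 0, 0.025, 0, 0.3], [0, 0, 0.042, 0, 0.3], [0, 0, 0.057, 0, 0.3], [0, 0, 0.067, 0, 0.3], [0, 0, 0.072, 0, 0.3], [0, 0, 0.074, 0, 0.3], [0, 0, 0.074, 0, 0.3], [0, 0, 0.074, 0, 0.3]]}}}

```text
t: 8.15
tcp_pos: [0.4478, 0.3205, 0.1017]
tool_rot: [-0.042, 0.999, 0.0, 0.001]
force: [0.3, 0.2, -1.0]
finger_gap: 0.51
gripper_force: 40.9
```

Call:
{"method": "creep_tool", "body": {"increments": {"steps":[[0, 0, 0.001, 0, 0.3], [0, 0, 0.002, 0, 0.3], [0, 0, 0.003, 0, 0.3], [0, 0, 0.003, 0, 0.3]]}}}

```text
t: 8.55
tcp_pos: [0.4472, 0.3203, 0.0982]
tool_rot: [-0.042, 0.999, -0.0, -0.0]
force: [-0.4, 0.8, -0.6]
finger_gap: 0.512
gripper_force: 40.9
```

Call:
{"method": "creep_tool", "body": {"increments": {"steps":[[0, 0, 0.001, 0, 0.3], [0, 0, 0.001, 0, 0.3]]}}}

```text
t: 8.75
tcp_pos: [0.4473, 0.3203, 0.0971]
tool_rot: [-0.042, 0.999, -0.0, 0.0]
force: [1.2, 0.2, -1.2]
finger_gap: 0.51
gripper_force: 40.9
```

Call:
{"method": "creep_tool", "body": {"increments": {"steps":[[0, 0, 0.001, 0, 0.3], [0, 0, 0.001, 0, 0.3]]}}}

```text
t: 8.95
tcp_pos: [0.4477, 0.3204, 0.0971]
tool_rot: [-0.042, 0.999, 0.0, 0.0]
force: [-0.8, -0.6, 4.8]
finger_gap: 0.509
gripper_force: 41.2
```

Contact (force up to about 5 N). I open slowly, then retreat straight up.

Call:
{"method": "creep_tool", "body": {"increments": {"steps":[[0, 0, 0, 0, 0.53], [0, 0, 0, 0, 0.56], [0, 0, 0, 0, 0.62], [0, 0, 0, 0, 0.7], [0, 0, 0, 0, 0.8], [0, 0, 0, 0, 0.85], [0, 0, 0, 0, 0.85], [0, 0, 0, 0, 0.85]]}}}

```text
t: 9.75
tcp_pos: [0.4473, 0.3203, 0.0962]
tool_rot: [-0.042, 0.999, -0.0, -0.0]
force: [0.6, 0.8, -0.0]
finger_gap: 0.849
gripper_force: 0.0
```

Call:
{"method": "creep_tool", "body": {"increments": {"steps":[[0, 0, -0.01, 0, 0.85], [0, 0, -0.03, 0, 0.85], [0, 0, -0.06, 0, 0.85], [0, 0, -0.09, 0, 0.85], [0, 0, -0.11, 0, 0.85], [0, 0, -0.12, 0, 0.85], [0, 0, -0.12, 0, 0.85], [0, 0, -0.12, 0, 0.85], [0, 0, -0.12, 0, 0.85]]}}}

```text
t: 10.65
tcp_pos: [0.4465, 0.3199, 0.2149]
tool_rot: [-0.042, 0.999, -0.001, -0.001]
force: [-0.7, 0.0, -0.1]
finger_gap: 0.851
gripper_force: 0.0
```

```bash
python3 w.py w4; cp w4.npz /tmp; python3 - <<'E'
from h import *
for n in("side","top"): np.savez(n+".npz",**cam.snapshot(n))
s=dict(np.load("side.npz")); cv2.imwrite("pics/s4.png",cv2.resize(s["pixels"][130:320,220:410,::-1],None,fx=3,fy=3))
E
python3 m.py 2>&1 | grep -E "green|yellow"
```

```text
cam [0.379 0.315 0.36 ] bbox [ 292  168   52   54 1948] top z 0.1308 circle [0.4448 0.3223] 0.0217 mean [0.4445 0.3222 0.1299]
side green 168 top z 0.123 c [ 0.469 -0.176] ext [0.056 0.058] mid [ 0.473 -0.174]
side yellow 219 top z 0.138 c [ 0.479 -0.282] ext [0.094 0.829] mid [ 0.46  -0.663]
top green 104 top z 0.125 c [ 0.474 -0.171] ext [0.057 0.054] mid [ 0.474 -0.169]
top yellow 170 top z 0.139 c [ 0.479 -0.274] ext [0.28  0.235] mid [ 0.37  -0.187]
tri green [ 0.4725 -0.1715  0.1194] [np.float64(0.0028), np.float64(0.0028)]
tri yellow [ 0.4806 -0.2759  0.1354] [np.float64(0.001), np.float64(0.001)]
```

View pics/s4.png

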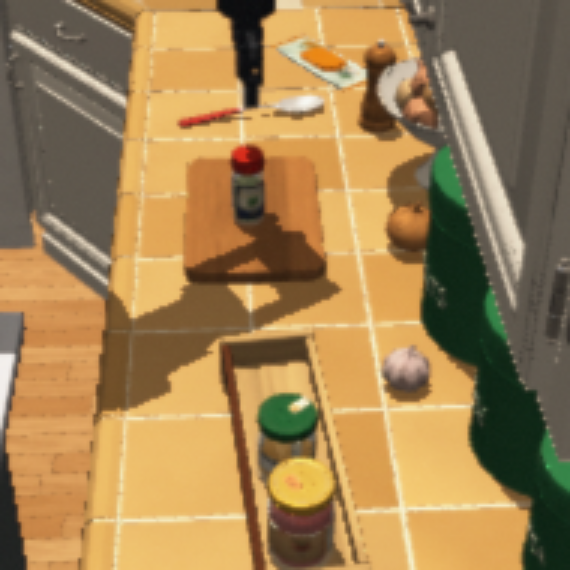

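View pics/w4.png

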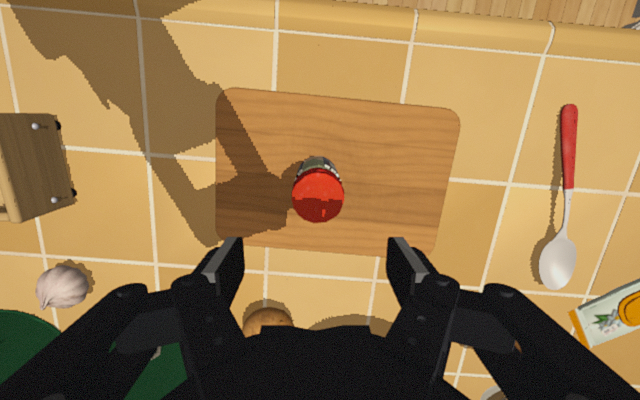

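The wrist picture shows the jar upright on the board, cap at (318,195). The side crop has its foot at (248,220), well inside the board. The cap top is 0.130, which matches board plus jar, and the green and yellow jars haven't moved. The gripper is clear.

```bash
python3 -c "
from station import manip, cam, monitor
print(manip.sign_off())"
```

```text
the job is handed in; nothing more can be done
None
```

The herb jar is standing upright on the chopping board, lifted over the rail and drawn out through the front of the rack; the other two jars did not move, and I handed the job in at about 11 s.

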